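# Gauge an unmarked test rod

## Task

Find the size of the unmarked go/no-go rod that hangs alone in the small stand: press it lightly on each hole of the gauge in turn, from the narrowest upwards, until its shank goes through one. Leave it there, pushed in until its steel collar rests flat on the gauge (the collar must not go into any hole), and let go; leave the rods in the rack and the other things on the bench where they are.

Things in the scene. Friction and masses are not known exactly. Their poses are not given: they have to be found in the camera images.
- gauge: Hole gauge: a steel plate 56 x 168 mm, 10 mm thick, its top 70 mm above the bench, on a leg wall at each end of its length, fixed. Origin on the bench under its centre; its y axis runs along the row of four through holes, from the narrow end to the wide end, 36 mm apart. In its own hole a rod is stopped by its collar on the top face; too narrow a hole stops its foot there.
- hole0 (a point): Centre of the gauge's narrowest hole, 10.0 mm across, at the plate's top face; z up. No rod passes it.
- hole1 (a point): Centre of the gauge's second hole, 13.6 mm across, at the plate's top face; z up. The 12.6 mm shank passes.
- hole2 (a point): Centre of the gauge's third hole, 17.2 mm across, at the plate's top face; z up. Shank 16.2 mm passes; the thinnest rod would go in collar and all.
- hole3 (a point): Centre of the gauge's widest hole, 20.8 mm across, at the plate's top face; z up. Shank 19.8 mm passes; the two thinner rods would go in collar and all.
- stand: Small square aluminium stand 58 x 58 mm, top 70 mm above the bench, fixed, with one through hole; origin on the bench under its centre.
- stand_hole (a point): Centre of the stand's 24.5 mm hole at its top face; the rod to be gauged hangs here by its black flange, foot 13 mm above the bench, with up to a few mm of sideways play.
- rack: Grey plastic rack 110 x 56 mm, top 70 mm above the bench, fixed, with two 24.5 mm through holes 54 mm apart along its x axis; the two spare rods hang in it by their flanges. Origin on the bench under its centre. Stand and rack stand on either side of the gauge and may be swapped.
- rack_hole0 (a point): Centre of one hole of the rack, at its top face.
- rack_hole1 (a point): Centre of the other hole of the rack, at its top face.
- rod_a: One of three go/no-go rods, dealt at random to stand and rack. From the foot up: steel shank 45 mm long (foot chamfered 1 mm), steel collar 12 mm tall and 3.6 mm wider, black flange 34 mm across, 5 mm thick, round grip 22 mm across, 32 mm tall (94 in all; 0.06-0.16 kg). Shanks are 12.6, 16.2, 19.8 mm: which rod has which is not told, find it by trying. Origin: centre of foot, z up the rod.
- rod_b: One of three go/no-go rods, dealt at random to stand and rack. From the foot up: steel shank 45 mm long (foot chamfered 1 mm), steel collar 12 mm tall and 3.6 mm wider, black flange 34 mm across, 5 mm thick, round grip 22 mm across, 32 mm tall (94 in all; 0.06-0.16 kg). Shanks are 12.6, 16.2, 19.8 mm: which rod has which is not told, find it by trying. Origin: centre of foot, z up the rod.
- rod_c: One of three go/no-go rods, dealt at random to stand and rack. From the foot up: steel shank 45 mm long (foot chamfered 1 mm), steel collar 12 mm tall and 3.6 mm wider, black flange 34 mm across, 5 mm thick, round grip 22 mm across, 32 mm tall (94 in all; 0.06-0.16 kg). Shanks are 12.6, 16.2, 19.8 mm: which rod has which is not told, find it by trying. Origin: centre of foot, z up the rod.
- fan: Bystander: black cooling fan 120 x 120 x 25 mm lying flat; origin under its centre.
- aerosol: Bystander: spray can, 60 mm across, 170 mm tall; origin under its centre.
- tip_cleaner: Bystander: round black pot 72 mm across and 50 mm tall with copper wool; origin under its centre.
- screwdriver: Bystander: screwdriver lying on the bench, its handle to its -x.
Things that resemble listed ones, but are neither listed nor needed, are in the scene too. What is shaped like the rod_a but green or purple is not meant. Of the things shaped like the rack, the grey one is meant.

How it is judged:
By the outcome, as a careful person would: the job done as asked, in the order asked, and still so for the second after the job is handed in, with the robot touching nothing.
It also fails if it takes over 54 s, if anything falls off the work surface, if the arm or the gripper's body presses on something with over 40 N, if the wrist force passes 120 N, or if a joint passes its speed limit or range.

## Robot

A 7-joint arm with a two-finger parallel gripper is mounted at the origin on the work surface. World frame = base frame: x ahead of the robot, y to its left, z up, the work surface at z = 0. Lengths are in m, angles in rad, forces in N, time in s.
With the tool pointing down it reaches from about 0.4 to 0.75 m from the base axis. Payload 19.5 kg.
Tool frame: the origin (TCP) lies at the very end of the fingers, on their centre line; the grasp point (between the pads) lies 19 mm behind it; z points along the fingers, x is the direction in which the jaws open and shut, and the axes are right-handed (so a half turn about z gives the same grasp; the last joint's range is limited). The gripper opens to 85 mm and grips with 20 to 120 N. Pads are 22 mm wide; open, the fingers measure 114 mm over their backs; the gripper's body (76 mm by 85 mm) begins 54 mm behind the grasp point. The pads swing forward as they close: fully open they stand 13 mm farther back than shut.
Start: joints at [-1.363, 0.707, -0.028, 1.485, 0.022, 0.951, -0.075], TCP at [0.142, 0.557, 0.231] pointing down, gripper open.
Joint ranges: [-2.71, 2.71], [-0.32, 2.16], [-1.57, 1.52], [0, 2.45], [-1.46, 4.6], [0, 2.02], [-2.83, 2.83]. Speed limits (rad/s): [1.89, 1.89, 2.57, 2.57, 3.01, 3.01, 3.01].

## Interface

Orientations are given as [roll, pitch, yaw] about the fixed x, y, z axes, in that order (R = Rz(yaw) Ry(pitch) Rx(roll)).
In Python, from workcell import * gives the robot as it stands. Calls block until the motion is done:
- move_pose(position, orientation): joint-space move of the TCP to a pose.
- line_to(position, attitude=None, feed=0.15, contact_N=None): straight line of the TCP; attitude=None keeps the orientation; feed is the mean speed in m/s. With contact_N (N) it stops when the force on the tool has changed by that much, and returns True; else False.
- set_joints(angles): joint-space move.
- command_gripper(opening, newtons=None): opening from 0.0 (shut) to 1.0 (fully open); newtons is the grip in N (None keeps the last); returns when the fingers have stopped.
- hold(seconds).
- ik(position, orientation): joint angles nearest the present ones, or None.
- get_state(): the state.
- capture(name): name is "scene" or "side" or "wrist"; returns a dict with "frame" (480x640x3 uint8, red, green, blue), "depth" (480x640 float32, m along the optical axis (not along the pixel's ray), 0 where there is no reading), "vfov" (degrees; the focal length in pixels is half the picture's height over the tangent of half this angle, whatever the lens; pixels are square), "cx", "cy" (the principal point, pixels), "camera_from_world" (4x4, takes a point from world to camera coordinates). Camera axes: x right, y up, looking along -z (the intrinsics and any distortion apply to the point x, -y, -z); pixel columns grow to the right and rows downward; lengths in m; the calibration is good to about 2 mm. A picture is of the moment at which its call begins.
A pose or a line that the arm cannot do raises PlanningError and nothing moves.
- finish_job(): hands the job in, once; it reports no verdict.
Trained networks look in the newest picture that a camera, given by its name, has taken for a name from the list of things; names that differ only in an ending like _2 or _b are one class to them, and where a whole thing is asked for, a point or a joint stands for the part that bears it (a point fixed in the world has none). Each returns a list of dicts, best first, with "p" (0 to 1); they miss things now and then, are a little off and sometimes report something else, mostly with a low value. They report only what shows in the picture. A call takes as long as a camera call. They do not tell look-alikes from the thing itself.
- spot_in(camera, name): "xyz" ([x, y, z] in m, in world coordinates, good to about 4 mm: the middle of the surface that is visible of it).
- place_of(camera, name): "xyz" ([x, y, z] in m, in world coordinates, good to about 4 mm: a listed point, or the origin of a listed thing).
The state is a dict: "clock": time; "qpos": joint angles; "joint_vel": joint speeds; "joint_efforts": joint torques, N m; "ee_pos": TCP position; "eef_rot": TCP orientation; "wrist_force": force on the tool from outside, world axes, zero at the start; "ft_torque": the same for the moment, N m; "opening": opening from 0.0 (shut) to 1.0 (fully open).
Only numpy, scipy, OpenCV 4.12 (cv2) and the standard library are available. Lean on these libraries where they do the work, as an engineer would, in place of code of your own. Each camera call takes 0.05 s, during which the arm holds its last target.

## Working session

There is one attempt and no reset: what is moved stays moved. The work goes in short steps, each a Python script; the robot and the scene stay as the last script left them, time stands still between calls to the robot, and variables do not carry over. Pictures are saved under pics/ and viewed, and the job is handed in when it is done.

```bash
mkdir -p pics; ls; cat > h.py <<'E'
from workcell import *
import numpy as np, cv2
def save(n,c):
    cv2.imwrite('pics/'+n+'.png',cv2.cvtColor(c['frame'],cv2.COLOR_RGB2BGR))
def K(c):
    f=240/np.tan(np.radians(c['vfov'])/2); return f
def px(c,p):
    q=c['camera_from_world']@np.r_[p,1]; f=K(c)
    return c['cx']+f*q[0]/-q[2], c['cy']-f*q[1]/-q[2]
def unp(c,u,v,z=None):
    """pixel->world at depth, or on plane z"""
    f=K(c);d=np.array([(u-c['cx'])/f,-(v-c['cy'])/f,-1.0])
    W=np.linalg.inv(c['camera_from_world'])
    if z is None:
        D=c['depth'][int(round(v)),int(round(u))]; return (W@np.r_[d*D,1])[:3]
    r=W[:3,:3]@d; o=W[:3,3]; return o+r*(z-o[2])/r[2]
E
python3 - <<'E'
from h import *
for n in ['scene','side']:
    c=capture(n); save(n+'0',c); print(n,c['vfov'],c['cx'],c['cy'],[k for k in c])
    for t in ['gauge','hole0','hole3','stand','stand_hole','rack','rack_hole0','rod_a']:
        print(t,[(np.round(d['xyz'],3).tolist(),round(d['p'],2),np.round(px(c,d['xyz'])).tolist()) for d in place_of(n,t)])
print(get_state())
E
```

```text
pics
scene 47.42718713291506 313.34794386579176 237.3209461530363 ['frame', 'depth', 'vfov', 'cx', 'cy', 'camera_from_world']
gauge []
hole0 [([0.526, -0.058, 0.067], 0.8, [269.0, 231.0]), ([0.517, 0.02, 0.07], 0.78, [303.0, 215.0]), ([0.521, -0.014, 0.071], 0.73, [288.0, 222.0]), ([0.51, 0.052, 0.071], 0.59, [316.0, 208.0])]
hole3 [([0.526, -0.058, 0.067], 0.8, [269.0, 231.0]), ([0.517, 0.02, 0.07], 0.78, [303.0, 215.0]), ([0.521, -0.014, 0.071], 0.73, [288.0, 222.0]), ([0.51, 0.052, 0.071], 0.59, [316.0, 208.0])]
stand [([0.53, -0.224, 0.001], 0.81, [193.0, 283.0])]
stand_hole [([0.526, -0.229, 0.073], 0.89, [183.0, 258.0])]
rack [([0.532, 0.227, 0.0], 0.71, [393.0, 215.0]), ([0.454, 0.373, -0.003], 0.66, [428.0, 177.0])]
rack_hole0 [([0.482, 0.382, 0.07], 0.97, [443.0, 157.0]), ([0.558, 0.222, 0.072], 0.83, [400.0, 197.0]), ([0.434, 0.367, 0.071], 0.83, [425.0, 148.0])]
rod_a [([0.438, -0.225, 0.002], 0.94, [180.0, 252.0]), ([0.514, -0.33, 0.001], 0.9, [137.0, 296.0]), ([0.534, -0.221, 0.016], 0.82, [194.0, 279.0]), ([0.723, -0.255, 0.002], 0.61, [208.0, 367.0])]
side 56.504090652
[... 1385 characters left out ...]
 [410.0, 230.0])]
{'clock': 0.9, 'qpos': array([-1.36271595,  0.70646929, -0.0276472 ,  1.48462316,  0.02200422,
        0.95090742, -0.07549862]), 'joint_vel': array([ 0.0005724 , -0.00118705,  0.00090465,  0.00059923, -0.00066147,
       -0.00087809,  0.00166695]), 'joint_efforts': array([ 3.37434603e-04, -8.82978916e+01,  1.23425368e+00, -2.36367238e+01,
        1.69626111e-02,  1.94815948e-03, -3.11419490e-05]), 'ee_pos': array([0.14210223, 0.55712566, 0.23127974]), 'eef_rot': array([-3.14156302e+00,  1.06034896e-04,  1.32103614e+00]), 'wrist_force': array([-0.75410922, -0.18731499, -0.01693008]), 'ft_torque': array([ 0.00780473, -0.0212129 ,  0.03196123]), 'opening': 1.0008103490906637}
```

View pics/scene0.png

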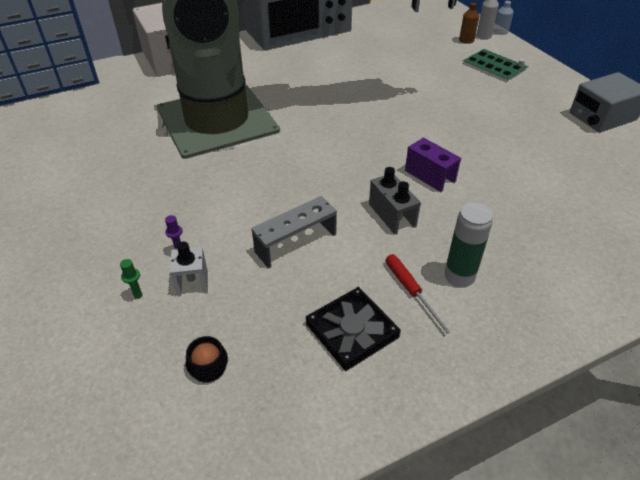

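View pics/side0.png

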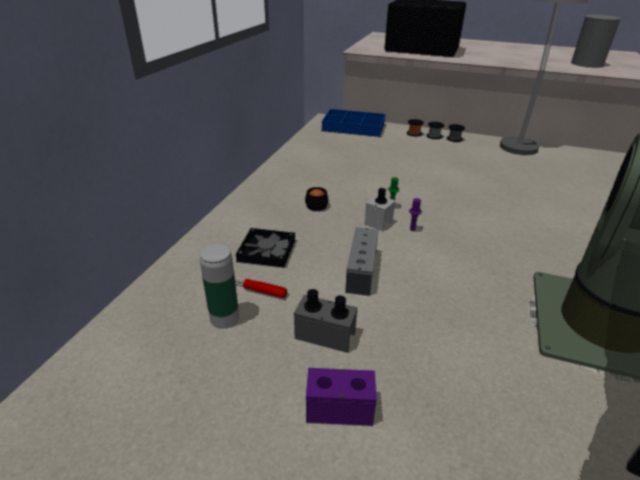

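```bash
python3 - <<'E'
from h import *
c=capture('wrist');save('w0',c)
s=get_state()
W=np.linalg.inv(c['camera_from_world'])
print(c['vfov'],c['cx'],c['cy'],W[:3,3]-s['ee_pos'],W[:3,:3].round(3),px(c,s['ee_pos']))
from scipy.spatial.transform import Rotation as R
T=R.from_euler('xyz',s['eef_rot']).as_matrix()
print('cam in tool',T.T@(W[:3,3]-s['ee_pos']),(T.T@W[:3,:3]).round(3))
import math
for p,y in [((.52,0,.25),0.1),((.528,-.225,.2),0.),((.528,-.225,.2),-1.57),((.528,-.225,.2),1.57),((.528,-.225,.2),-.78)]:
    print(p,y,ik(p,[math.pi,0,y]))
E
```

```text
59.72992601834043 323.23122598246624 237.87836595379662 [-0.06286824  0.01693414  0.14210276] [[ 0.246 -0.936 -0.25 ]
 [ 0.969  0.238  0.063]
 [ 0.    -0.258  0.966]] (np.float64(320.60464552036876), np.float64(308.95417780231895))
cam in tool [ 0.0008536  -0.06510594 -0.14210159] [[ 1.    -0.001 -0.001]
 [-0.001 -0.966 -0.258]
 [-0.     0.258 -0.966]]
(0.52, 0, 0.25) 0.1 [-0.18572014  0.61264567  0.2256762   1.65938147 -0.16656749  0.88842565
  0.20557946]
(0.528, -0.225, 0.2) 0.0 [ 0.28639511  0.74698003  0.12068459  1.53524564 -0.10760121  0.86586918
  0.44502501]
(0.528, -0.225, 0.2) -1.57 [ 0.06785355  0.81457014  0.58655078  1.54284969 -0.52022084  0.94414754
 -0.75020443]
(0.528, -0.225, 0.2) 1.57 [ 0.52104654  0.75640127 -0.3462811   1.52682698  0.2992632   0.9109731
  1.64749181]
(0.528, -0.225, 0.2) -0.78 [ 0.17297518  0.77057805  0.35294302  1.53924362 -0.31545075  0.88840133
 -0.1456489 ]
```

View pics/w0.png

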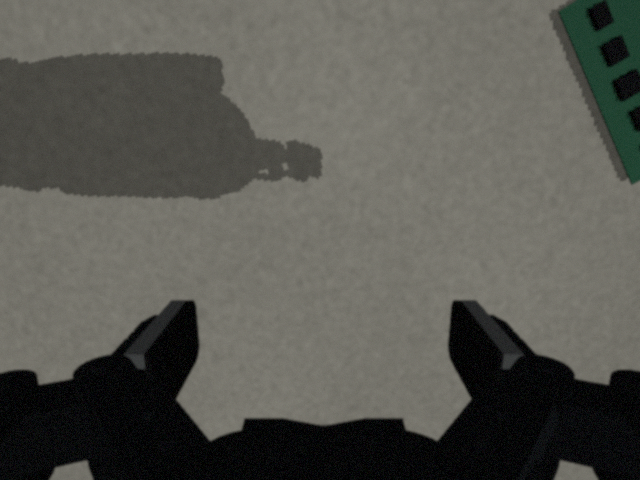

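```bash
python3 - <<'E'
from h import *
import math
move_pose([.519,0.0,.23],[math.pi,0,.14])
c=capture('wrist');save('w1',c)
for t in ['hole0','gauge']:
    print(t,[(np.round(d['xyz'],4).tolist(),round(d['p'],2),np.round(px(c,d['xyz'])).tolist()) for d in place_of('wrist',t)])
move_pose([.53,-0.225,.23],[math.pi,0,.14])
c=capture('wrist');save('w2',c)
for t in ['stand_hole','rod_a','stand']:
    print(t,[(np.round(d['xyz'],4).tolist(),round(d['p'],2),np.round(px(c,d['xyz'])).tolist()) for d in place_of('wrist',t)])
print(get_state()['clock'],get_state()['ee_pos'])
E
```

```text
hole0 [([0.5114, 0.0508, 0.0664], 0.92, [322.0, 149.0]), ([0.5149, 0.0188, 0.0702], 0.75, [320.0, 194.0]), ([0.519, -0.0175, 0.0727], 0.6, [319.0, 243.0])]
gauge []
stand_hole []
rod_a [([0.5149, -0.3322, -0.0002], 0.7, [291.0, 310.0]), ([0.5273, -0.2222, 0.0158], 0.61, [320.0, 203.0])]
stand [([0.5289, -0.2243, 0.0027], 0.92, [321.0, 203.0])]
4.5917 [ 0.53036232 -0.22386446  0.23006431]
```

View pics/w1.png

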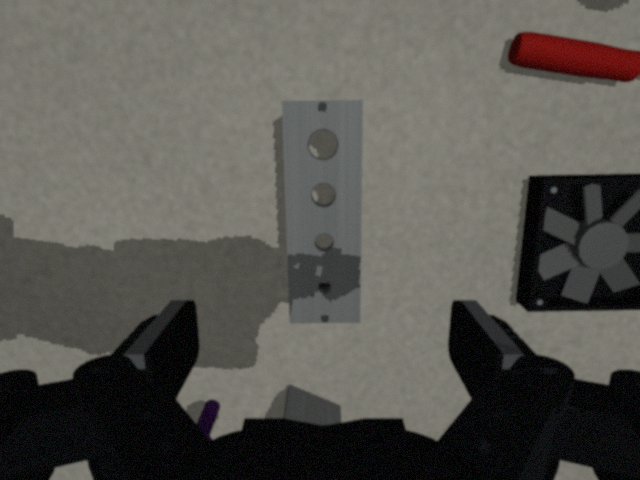

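View pics/w2.png

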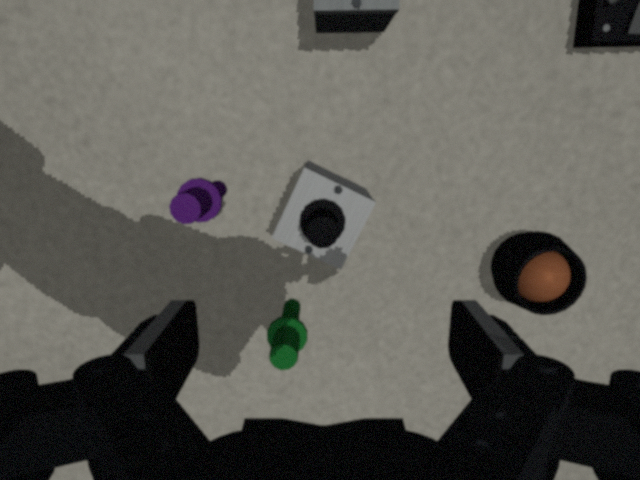

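```bash
python3 - <<'E'
import cv2,numpy as np
a=cv2.imread('pics/w1.png')[90:330,265:380]; b=cv2.imread('pics/w2.png')[155:275,255:390]
a1=np.clip(a.astype(float)*1.3,0,255).astype(np.uint8)
cv2.imwrite('pics/w1c.png',cv2.resize(cv2.rotate(a1,cv2.ROTATE_90_CLOCKWISE),None,fx=3.3,fy=3.3,interpolation=cv2.INTER_CUBIC))
cv2.imwrite('pics/w2c.png',cv2.resize(np.clip(b*2.0,0,255).astype(np.uint8),None,fx=4.8,fy=4.8,interpolation=cv2.INTER_CUBIC))
E
```

```text
(no output)
```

View pics/w1c.png

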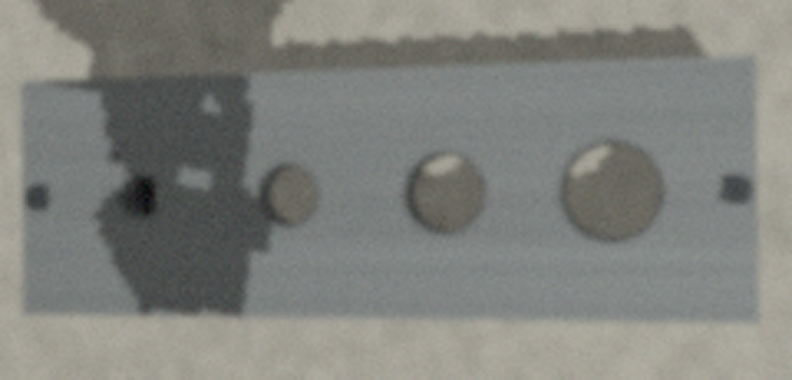

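View pics/w2c.png

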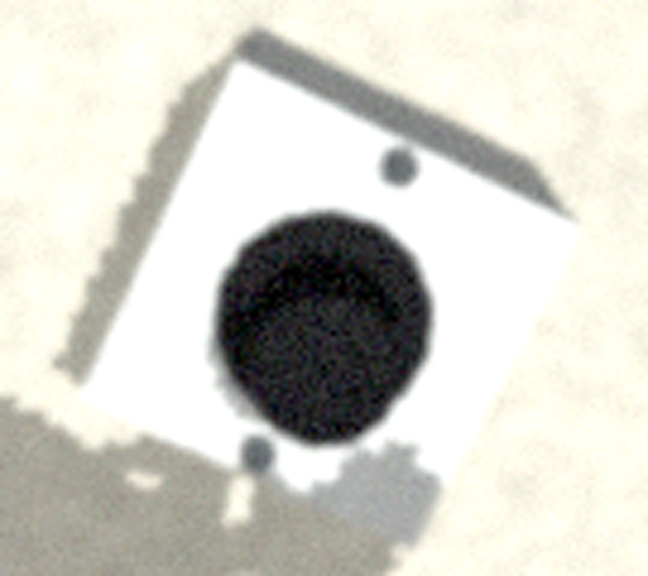

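```bash
sed -i "s/^def save(n,c):/def save(n,c):\n    np.savez('pics\/'+n+'.npz',**c)/" h.py; python3 - <<'E'
from h import *
import math
# w2 pose estimate
T=np.array([[math.cos(.14),math.sin(.14),0],[math.sin(.14),-math.cos(.14),0],[0,0,-1]])
Rc=np.array([[1,-.001,-.001],[-.001,-.966,-.258],[0,.258,-.966]])
W=np.eye(4);W[:3,:3]=T@Rc;W[:3,3]=np.array([.53036,-.22386,.23006])+T@np.array([.00085,-.0651,-.1421])
c=dict(vfov=59.73,cx=323.23,cy=237.88,camera_from_world=np.linalg.inv(W))
p=unp(c,322.7,221.3,.075); print(p)
x,y=p[:2]
assert abs(x-.528)<.006 and abs(y+.226)<.006
command_gripper(.6,20)
move_pose([x,y,.14],[math.pi,0,.14-math.pi/2])
line_to([x,y,.079],feed=.1)
command_gripper(0.0,20)
s=get_state();print(s['ee_pos'],s['wrist_force'],s['opening'],s['clock'])
c=capture('wrist');save('w3',c)
E
```

```text
[ 0.53135589 -0.22550688  0.075     ]
[ 0.53158496 -0.2255607   0.07950262] [-1.11566635  0.17508855  6.80054528] 0.24629058110432797 7.2583
```

View pics/w3.png

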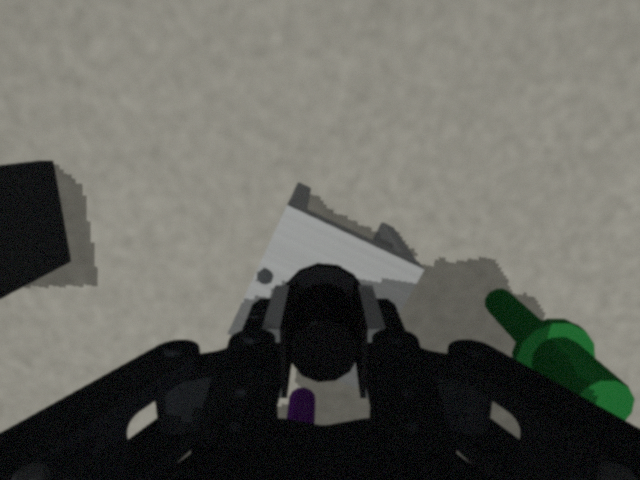

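```bash
python3 - <<'E'
from h import *
import math
s=get_state();x,y=s['ee_pos'][:2]
command_gripper(.5)
line_to([x,y,.083],feed=.1)
move_pose([x,y,.083],[math.pi,0,.14])
command_gripper(0.0,20)
s=get_state();print(s['ee_pos'],s['wrist_force'],s['opening'],s['clock'])
x,y=s['ee_pos'][:2]
command_gripper(.5)
line_to([x,y,.235],feed=.2)
hold(.15)
c=capture('wrist');save('w4',c)
s=get_state();print(s['ee_pos'],s['eef_rot'],s['wrist_force'],s['clock'])
print(px(c,[x,y,.075]),px(c,[x,y,.107]))
a=c['frame'][140:270,250:390]
cv2.imwrite('pics/w4c.png',cv2.resize(np.clip(a[:,:,::-1]*2.5,0,255).astype(np.uint8),None,fx=4.5,fy=4.5,interpolation=cv2.INTER_CUBIC))
E
```

```text
[ 0.53158126 -0.22548468  0.08296723] [-0.19350472 -0.35375153 -0.38744295] 0.25038115900176877 9.275
[ 0.53135225 -0.22539663  0.23419659] [-3.14100080e+00  1.15540146e-03  1.40006027e-01] [-0.36314384 -0.24682919 -0.27116238] 10.725
(np.float64(323.26903278877757), np.float64(219.3112647525153)) (np.float64(323.2144667284045), np.float64(229.652537039491))
```

View pics/w4c.png

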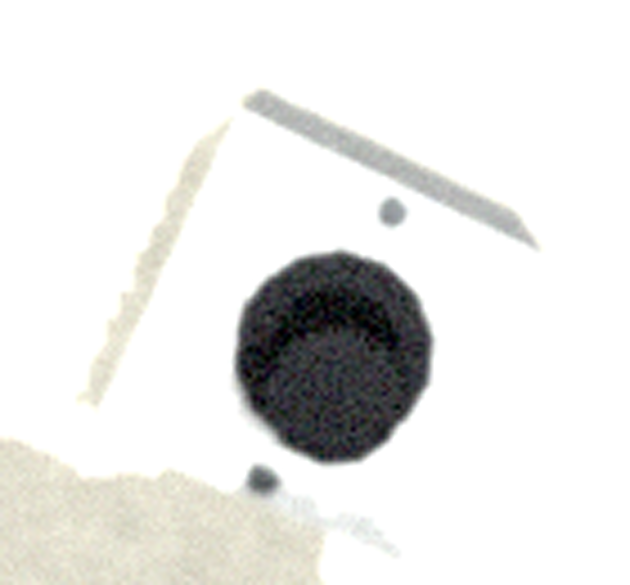

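```bash
cat >> h.py <<'E'
def proj(c,P): 
    q=np.c_[P,np.ones(len(P))]@c['camera_from_world'].T; f=K(c)
    return np.c_[c['cx']+f*q[:,0]/-q[:,2], c['cy']-f*q[:,1]/-q[:,2]]
def ring(x,y,z,r,n=48):
    a=np.linspace(0,2*np.pi,n,endpoint=False); return np.c_[x+r*np.cos(a),y+r*np.sin(a),np.full(n,z)]
def soft(c,hulls,roi):
    u0,v0,u1,v1=roi;s=8
    m=np.zeros(((v1-v0)*s,(u1-u0)*s),np.uint8)
    for h in hulls:
        p=(proj(c,h)-[u0,v0]+.5)*s-.5
        cv2.fillConvexPoly(m,cv2.convexHull(np.round(p*16).astype(np.int32)),255,cv2.LINE_AA,4)
    return cv2.resize(m,(u1-u0,v1-v0),interpolation=cv2.INTER_AREA)/255.
E
python3 - <<'E'
from h import *
from scipy.optimize import minimize
c=dict(np.load('pics/w4.npz'))
roi=(295,185,355,250)
g=c['frame'][185:250,295:355].astype(float).mean(2)
print(np.percentile(g,[2,10,30,50,70]).round())
obs=np.clip((g-25)/(110-25),0,1); obs=1-obs
x0,y0=.53158,-.22548
def hulls(x,y): return [np.r_[ring(x,y,.07,.017),ring(x,y,.075,.017)],np.r_[ring(x,y,.075,.011),ring(x,y,.107,.011)]]
def cost(p):
    return ((soft(c,hulls(x0+p[0]/1e3,y0+p[1]/1e3),roi)-obs)[:-8]**2).sum()
for st in [(0,0),(1,1)]:
    r=minimize(cost,st,method='Nelder-Mead',options=dict(initial_simplex=np.array([st,(st[0]+1.5,st[1]),(st[0],st[1]+1.5)])))
    print(r.x,r.fun,cost((0,0)))
s=soft(c,hulls(x0+r.x[0]/1e3,y0+r.x[1]/1e3),roi)
cv2.imwrite('pics/fit4.png',cv2.resize((np.hstack([obs,s,abs(obs-s)])*255).astype(np.uint8),None,fx=4,fy=4))
E
```

```text
[  4.  15.  25. 117. 147.]
[ 0.35980549 -0.19534246] 97.54142252979625 98.04879661668588
[ 0.31681571 -0.1430542 ] 97.5116339869281 98.04879661668588
```

View pics/fit4.png

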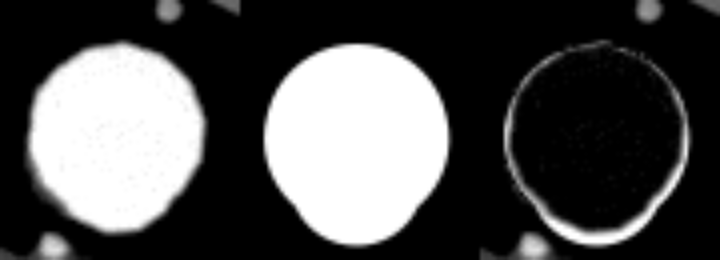

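```bash
python3 - <<'E'
from h import *
c=dict(np.load('pics/w4.npz'))
W=np.linalg.inv(c['camera_from_world']);print(W[:3,3],K(c))
for u,v in [(324,228),(310,205),(345,205),(320,196),(300,200),(338,187)]: print(u,v,c['depth'][v,u],unp(c,u,v).round(4))
g=c['frame'].astype(float).mean(2)
print(g[212,294:356].round().astype(int)); print(g[190:250,324].round().astype(int))
print(proj(c,ring(.53158,-.22548,.075,.017,4)))
cv2.imwrite('pics/w4f.png',np.clip(c['frame'][90:330,180:470,::-1]*1.2,0,255).astype(np.uint8).repeat(2,0).repeat(2,1))
E
```

```text
[ 0.52263214 -0.16010139  0.37617721] 417.9640385701193
324 228 0.27774018 [ 0.532  -0.2245  0.1061]
310 205 0.30602953 [ 0.5205 -0.2164  0.0743]
345 205 0.3104252 [ 0.5462 -0.2136  0.0699]
320 196 0.3036106 [ 0.5268 -0.2087  0.075 ]
300 200 0.30936915 [ 0.5126 -0.2145  0.07  ]
338 187 0.30579025 [ 0.539  -0.2009  0.0711]
[147 149 150 150 149 148 144 129  93  49  27  21  18  15  15  17  16  23
  11   3   7   8  12  12   9  11   6  12  11  17   9  14   9  12  12   8
   4   2   3   1  12   9   0  20  13  24  24  31  27  27  42  76 116 140
 150 150 150 149 146 149 150 147]
[150 148 148 142 124  90  46  31  29  29  15  30  22  27  14   7   4   2
  10   7   3   8   9   6  22  25  26  21  17  29  18  24  27  25  25  25
  23  24  22  17  20  16  16  23  15  19  21  29  24  15  20  27  49  87
 122 139 143 145 145 143]
[[346.06276206 222.478189  ]
 [326.56059688 196.65574114]
 [300.3854166  216.11928958]
 [320.06717191 241.32588077]]
```

View pics/w4f.png

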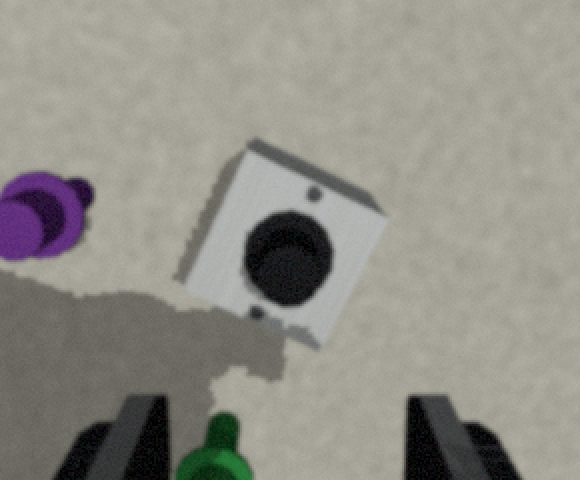

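```bash
python3 - <<'E'
from h import *
from scipy.optimize import minimize
c=dict(np.load('pics/w4.npz'))
roi=(295,188,355,250)
g=c['frame'][188:250,295:355].astype(float).mean(2)
x0,y0=.53158,-.22548
def hulls(x,y,e): return [np.r_[ring(x,y,.07,.017-e),ring(x,y,.075,.017-e)],np.r_[ring(x,y,.075,.011-e),ring(x,y,.107,.011-e)]]
for gam in (1,2.2):
    o=(np.clip(g,0,150)/150)**gam; lo=(25/150)**gam; obs=1-np.clip((o-lo)/(1-lo),0,1)
    obs[-12:,:22]=0   # screw
    def cost(p):
        m=soft(c,hulls(x0+p[0]/1e3,y0+p[1]/1e3,p[2]/1e3),roi); m=cv2.GaussianBlur(m,(0,0),1.0)
        d=m-obs; d[-12:,:22]=0
        return (d**2).sum()
    st=np.zeros(3)
    r=minimize(cost,st,method='Nelder-Mead',options=dict(initial_simplex=np.vstack([st,st+np.eye(3)*1.5]),xatol=.01))
    print(gam,r.x,r.fun,cost(st))
E
```

```text
1 [0.06823564 0.76880938 0.5863377 ] 18.519243017587183 47.36059402505318
2.2 [-0.00086401  0.72606278  0.14892801] 33.1308903300752 46.33489903231127
```

```bash
python3 - <<'E'
from h import *
import math
move_pose([.519,-.01,.230],[math.pi,0,.14])
hold(.2)
c=capture('wrist');save('w5',c)
s=get_state();print(s['ee_pos'],s['eef_rot'],s['clock'])
a=c['frame'][60:300,265:380,::-1]
cv2.imwrite('pics/w5c.png',cv2.resize(np.clip(cv2.rotate(a,cv2.ROTATE_90_CLOCKWISE)*1.4,0,255).astype(np.uint8),None,fx=3.3,fy=3.3,interpolation=cv2.INTER_CUBIC))
E
```

```text
[ 0.51909978 -0.0109158   0.22992734] [3.14138441e+00 4.21243341e-05 1.38617418e-01] 11.8417
```

View pics/w5c.png

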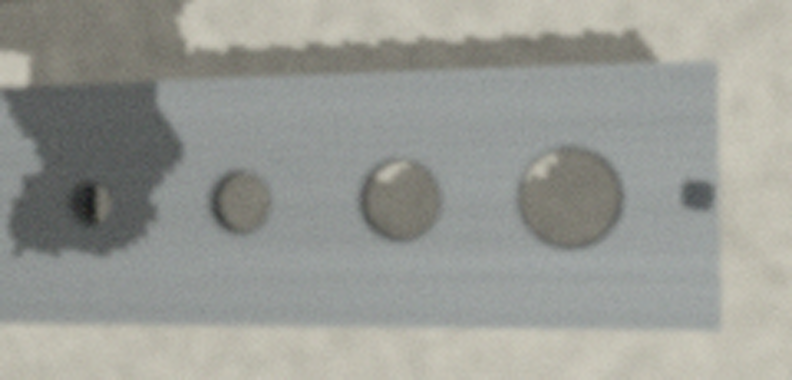

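```bash
python3 - <<'E'
from h import *
c=dict(np.load('pics/w5.npz'))
P=[]
for X,Y in [(91,202.5),(240.5,202.5),(401.5,200),(570.5,198)]:
    u=265+(Y+.5)/3.3-.5; v=299-((X+.5)/3.3-.5)
    p=unp(c,u,v,.07); P.append(p); print(round(u,1),round(v,1),p.round(4))
P=np.array(P)[:,:2]; print(np.linalg.norm(np.diff(P,axis=0),axis=1))
m=P.mean(0); d=P-m; s=np.array([-54,-18,18,54])/1e3
a=np.arctan2((d[:,0]*-s).sum(),(d[:,1]*s).sum()); print('centre',m,'yaw',a)
Q=m+np.outer(s,[-np.sin(a),np.cos(a)]);print(Q.round(4),((P-Q)*1e3).round(2))
E
```

```text
326.0 271.8 [ 0.5275 -0.0519  0.07  ]
326.0 226.5 [ 0.5225 -0.0167  0.07  ]
325.3 177.7 [0.5168 0.019  0.07  ]
324.7 126.5 [0.5114 0.0542 0.07  ]
[0.03558989 0.03611236 0.03564229]
centre [0.51954813 0.00117886] yaw 0.1507396694400884
[[ 0.5277 -0.0522]
 [ 0.5223 -0.0166]
 [ 0.5168  0.019 ]
 [ 0.5114  0.0546]] [[-0.19  0.32]
 [ 0.21 -0.04]
 [-0.01  0.04]
 [-0.02 -0.32]]
```

```bash
python3 - <<'E'
from h import *
import math
x,y=.53158,-.22548
move_pose([x,y,.14],[math.pi,0,.14])
line_to([x,y,.083],feed=.12)
s=get_state();print(s['ee_pos'],s['clock'])
command_gripper(0.0,70)
s=get_state();print(s['ee_pos'],s['wrist_force'],s['opening'],s['clock'])
line_to([x,y,.17],feed=.15)
s=get_state();print('lift',s['ee_pos'],s['wrist_force'],s['opening'])
move_pose([.5276,-.0532,.165],[math.pi,0,.14])
hold(.15)
s=get_state();print(s['ee_pos'],s['eef_rot'],s['wrist_force'],s['clock'])
c=capture('wrist');save('w6',c)
c=capture('side');save('s6',c)
E
```

```text
[ 0.53202498 -0.22518764  0.08370996] 13.4
[ 0.53196906 -0.22550817  0.08405066] [-2.73390847  1.98495452  9.83247946] 0.23094806811796872 13.7333
lift [ 0.53129744 -0.22529292  0.16933955] [ 0.29884202  0.38841436 -1.01840162] 0.23266228878093043
[ 0.52755689 -0.05428288  0.16475134] [3.14123938e+00 3.50528872e-04 1.38369417e-01] [ 0.06944804  0.29596073 -1.18853146] 15.3417
```

View pics/w6.png

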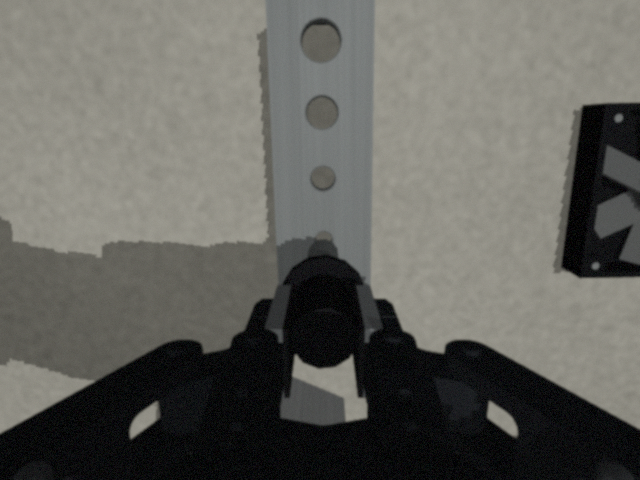

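View pics/s6.png

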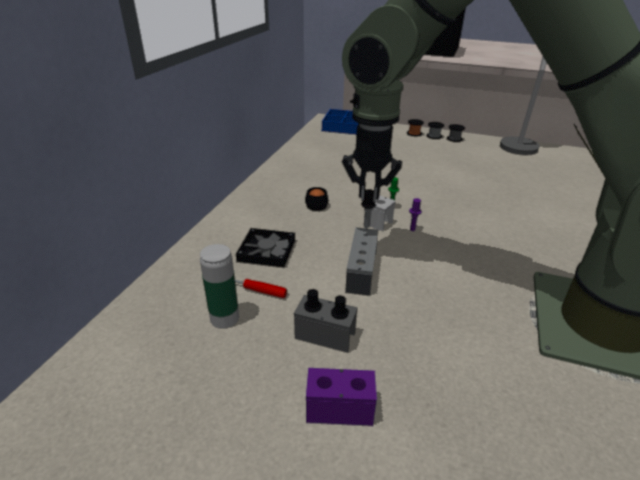

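```bash
cat >> h.py <<'E'
import math
H=[(.5276,-.0532),(.5222,-.0176),(.5167,.0180),(.5113,.0536)]
A=[math.pi,0,.14]
def press(x,y,ztop=.146,zbot=.128,N=5,feed=.03):
    line_to([x,y,ztop],A,feed=.12); hold(.1)
    e=get_state()['ee_pos'][:2]; b=np.array([x,y])-e
    print('bias',(b*1e3).round(2))
    X,Y=np.array([x,y])+b
    line_to([X,Y,ztop],A,feed=.05)
    e=get_state()['ee_pos']
    r=line_to([X,Y,zbot],A,feed=feed,contact_N=N)
    s=get_state();print('press',r,s['ee_pos'].round(4),s['wrist_force'].round(2),'pre',e.round(4),s['clock'])
    return r,s,(X,Y)
E
python3 - <<'E'
from h import *
r,s,(X,Y)=press(*H[0])
line_to([X,Y,.148],A,feed=.1)
E
```

```text
bias [-0.15  0.17]
press True [ 0.5279 -0.0531  0.141 ] [0.17 0.73 8.58] pre [ 0.5275 -0.053   0.1463] 16.4333
```

```bash
python3 - <<'E'
from h import *
r,s,(X,Y)=press(*H[1],ztop=.147)
c=capture('wrist');save('w7',c)
print(get_state()['wrist_force'],get_state()['ft_torque'],get_state()['ee_pos'])
E
```

```text
bias [-0.04  0.77]
press True [ 0.5225 -0.0171  0.1408] [-0.06 -0.17  9.93] pre [ 0.5222 -0.0171  0.147 ] 17.8417
[-0.40978184 -0.13331495  8.33010143] [-0.03464285  0.13710881 -0.01296323] [ 0.52246993 -0.01703967  0.14089895]
```

View pics/w7.png

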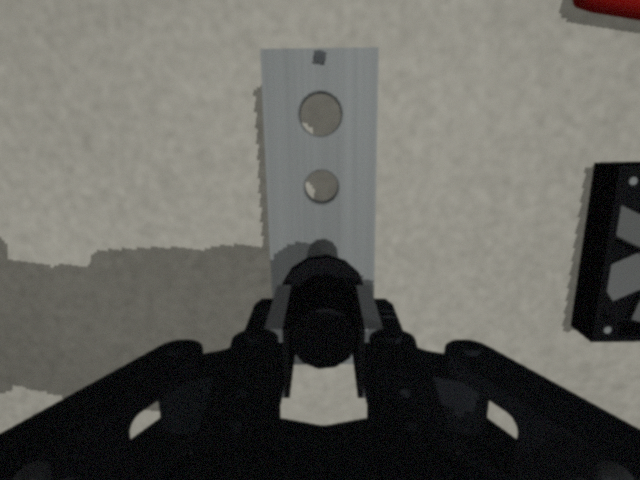

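```bash
python3 - <<'E'
from h import *
c=dict(np.load('pics/s6.npz'))
a=c['frame'][180:250,335:405,::-1]
cv2.imwrite('pics/s6c.png',cv2.resize(np.clip(a*1.4,0,255).astype(np.uint8),None,fx=8,fy=8,interpolation=cv2.INTER_CUBIC))
c=capture('scene');save('c7',c)
q=px(c,[.5222,-.0176,.09]);print(q);u,v=map(int,q)
a=c['frame'][v-45:v+30,u-40:u+40,::-1]
cv2.imwrite('pics/c7c.png',cv2.resize(np.clip(a*1.4,0,255).astype(np.uint8),None,fx=7,fy=7,interpolation=cv2.INTER_CUBIC))
E
```

```text
(np.float64(286.5199151393946), np.float64(215.30677693790983))
```

View pics/s6c.png

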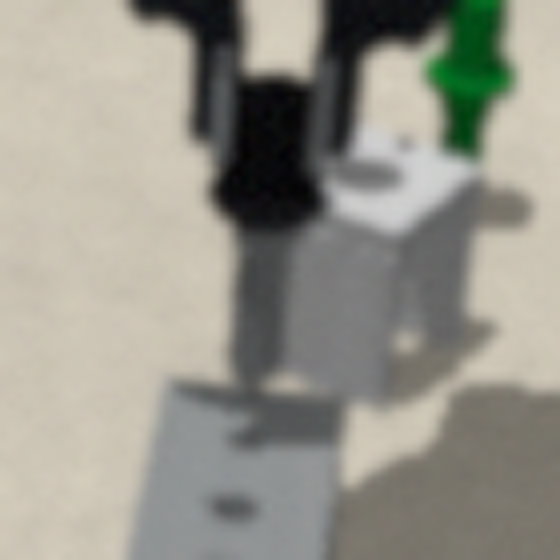

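View pics/c7c.png

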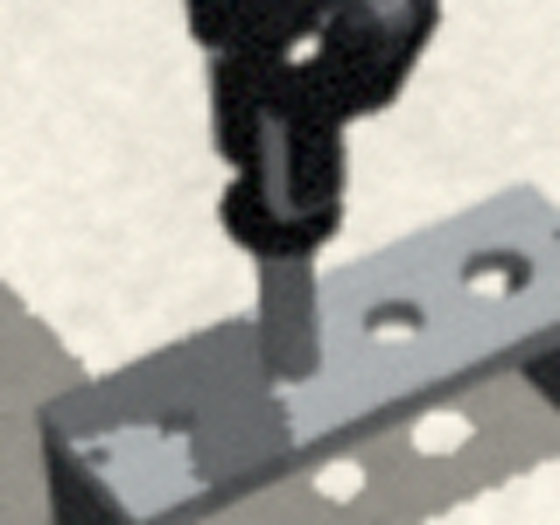

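```bash
python3 - <<'E'
from h import *
X,Y=H[1]
line_to([X,Y,.148],A,feed=.1)
r,s,(X,Y)=press(*H[2],ztop=.147,zbot=.125)
print(get_state()['wrist_force'],get_state()['ft_torque'],get_state()['ee_pos'])
E
```

```text
bias [-0.07  0.75]
press False [0.5166 0.0187 0.125 ] [ 0.01 -1.12 -1.69] pre [0.5167 0.0185 0.147 ] 19.875
[ 0.00963149 -1.12236228 -1.69355468] [-0.4086351  -0.1562144   0.01899266] [0.51659207 0.0187033  0.12502172]
```

```bash
python3 - <<'E'
from h import *
s=get_state();X,Y=.5166,.0187+.0007-.0005
r=line_to([X,Y,.092],A,feed=.05,contact_N=7)
s=get_state();print(r,s['ee_pos'],s['wrist_force'],s['ft_torque'],s['clock'])
c=capture('scene');save('c8',c)
u,v=map(int,px(c,[.5167,.018,.09]))
a=c['frame'][v-45:v+30,u-40:u+40,::-1]
cv2.imwrite('pics/c8c.png',cv2.resize(np.clip(a*1.4,0,255).astype(np.uint8),None,fx=7,fy=7,interpolation=cv2.INTER_CUBIC))
E
```

```text
True [0.5166729  0.01831104 0.09585735] [-0.9637546  -1.00882119 10.95560513] [-0.34817117  0.2352522  -0.01920581] 20.4417
```

View pics/c8c.png

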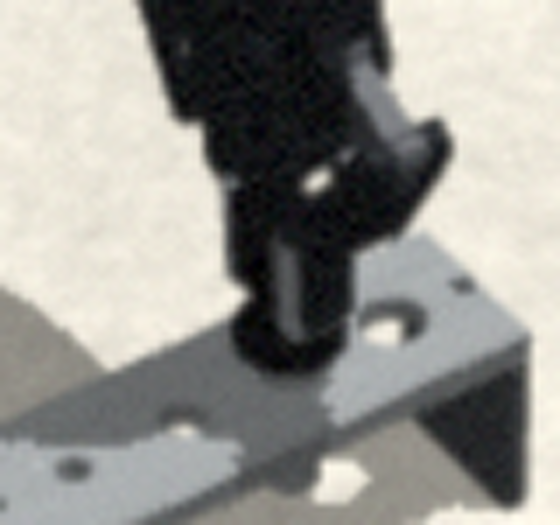

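```bash
python3 - <<'E'
from h import *
command_gripper(.5); hold(.2)
e=get_state()['ee_pos']
line_to([e[0],e[1],.24],A,feed=.15)
hold(.2)
c=capture('wrist');save('w9',c)
for u,v in [(322,215),(322,225),(322,230)]: print(unp(c,u,v).round(4))
c=capture('scene');save('c9',c)
u,v=map(int,px(c,[.5167,.018,.09]))
a=c['frame'][v-45:v+30,u-40:u+40,::-1]
cv2.imwrite('pics/c9c.png',cv2.resize(np.clip(a*1.4,0,255).astype(np.uint8),None,fx=7,fy=7,interpolation=cv2.INTER_CUBIC))
print(get_state()['clock'],get_state()['wrist_force'])
E
```

```text
[0.5144 0.0287 0.1169]
[0.5153 0.0224 0.1182]
[0.5158 0.0191 0.118 ]
22.45 [-0.04337663  0.0867154   0.53468786]
```

View pics/c9c.png

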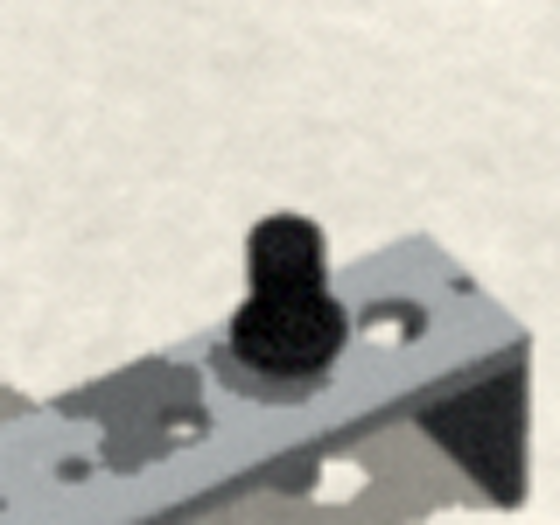

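View pics/c9.png

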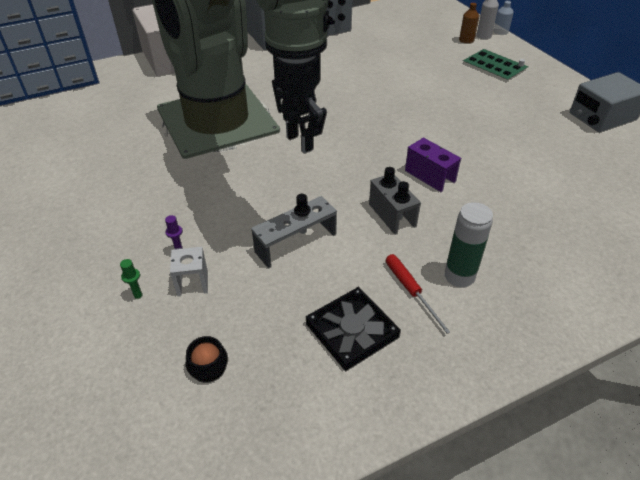

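View pics/w9.png

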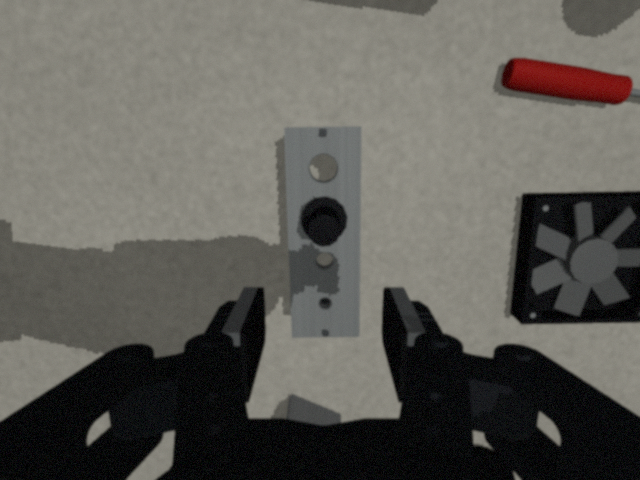

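```bash
python3 -c "
from workcell import *
print(finish_job())"
```

```text
the job is handed in; nothing more can be done
None
```

The rod's shank is 16.2 mm. It stands in the third hole (17.2 mm) with its collar resting on the plate, and I handed the job in after about 22.5 s.

- **Which rod:** I took the black rod from the stand (scene pixel 184, 252). I left alone the purple (174, 232) and green (130, 278) look-alikes and the two rods in the rack.
- **10.0 mm hole:** a light press was stopped at the plate, with the tool at z = 0.141.
- **13.6 mm hole:** stopped at the same height. A camera view gave a shank of about 16 mm, so this was the wrong size and not a misaligned press.
- **17.2 mm hole:** the shank went in freely and the collar stopped it at z = 0.0959, 45 mm lower, which is the shank's length.
- **After letting go:** both pictures show the rod upright. The depth camera puts its top at about z = 0.118, against 0.119 expected for a seated collar. The rack rods and the other things on the bench look unmoved in the final scene picture, and the gripper is clear of everything.

One check disagreed: the wrist camera and the tool position differed by about 1 mm (0.75 to 1.5 mm depending on the fit). I corrected the hole positions for this before pressing.

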